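# Feel for the loose eyepieces

## Task

Two of the four microscope eyepieces in the grey rack have lost their sleeve and rattle in their holes: gently wiggle the eyepieces side to side, across the rack, to feel which two are loose, without forcing any against the rack. Set the two loose ones gently in the red repair block, one upright in each hole with its flange fully down, and leave the snug ones seated in the rack, never pulling them out. Leave everything else where it is.

Things in the scene. Friction and masses are not known exactly. Their poses are not given: they have to be found in the camera images.
- eyepiece_a: microscope eyepiece, one of four look-alikes, barrel-down in a rack hole. Origin: on its axis at the underside of its flange; z up. Above it: steel flange 48 dia x 4 high, black body 40 dia from z 4 to 36 (grip here), rubber eyecup 36 dia to z 46. Below: barrel 23.2 dia, 32 long, its last 3 mm 26 dia; a snug one has a sleeve round it, hidden in the hole. 110 to 220 g
- eyepiece_b: microscope eyepiece, one of four look-alikes, barrel-down in a rack hole. Origin: on its axis at the underside of its flange; z up. Above it: steel flange 48 dia x 4 high, black body 40 dia from z 4 to 36 (grip here), rubber eyecup 36 dia to z 46. Below: barrel 23.2 dia, 32 long, its last 3 mm 26 dia; a snug one has a sleeve round it, hidden in the hole. 110 to 220 g
- eyepiece_c: microscope eyepiece, one of four look-alikes, barrel-down in a rack hole. Origin: on its axis at the underside of its flange; z up. Above it: steel flange 48 dia x 4 high, black body 40 dia from z 4 to 36 (grip here), rubber eyecup 36 dia to z 46. Below: barrel 23.2 dia, 32 long, its last 3 mm 26 dia; a snug one has a sleeve round it, hidden in the hole. 110 to 220 g
- eyepiece_d: microscope eyepiece, one of four look-alikes, barrel-down in a rack hole. Origin: on its axis at the underside of its flange; z up. Above it: steel flange 48 dia x 4 high, black body 40 dia from z 4 to 36 (grip here), rubber eyecup 36 dia to z 46. Below: barrel 23.2 dia, 32 long, its last 3 mm 26 dia; a snug one has a sleeve round it, hidden in the hole. 110 to 220 g
- rack: fixed grey rack, 90 (x) x 390 (y) x 45 high; origin: centre of its underside. Vertical holes at x = 0, y = -90, -15, 60, 135 hold eyepieces a, b, c, d, flange on its top (z 45). Wiggled along the rack's x, a snug one shifts 0.5 either way, then its sleeve gives like a spring, 4 N per mm; a loose one shifts 4.5 either way, dragging with about 1 N, then meets the wall
- sleeve_side1 (a joint): sleeve 1 of two, hidden in the rack in an unknown hole, round the barrel of a snug eyepiece: how far it is pushed aside along the rack's x, m (0 at rest, 4 N per mm); more than 0.002 strains it
- sleeve_lift1 (a joint): how far sleeve 1 is pulled up out of its hole, m (0 seated). A snug eyepiece rises 2 mm freely and then drags its sleeve up with hardly more force
- sleeve_side2 (a joint): sleeve 2 of two, hidden in the rack in an unknown hole, round the barrel of a snug eyepiece: how far it is pushed aside along the rack's x, m (0 at rest, 4 N per mm); more than 0.002 strains it
- sleeve_lift2 (a joint): how far sleeve 2 is pulled up out of its hole, m (0 seated). A snug eyepiece rises 2 mm freely and then drags its sleeve up with hardly more force
- repair_block: fixed red repair block, 90 (x) x 190 (y) x 45 high; origin at the centre of its underside; two vertical holes of 37 dia right through it
- repair_hole1 (a point): centre of the mouth of a repair block hole, on its top face (z 45, y -45 in the block's frame)
- repair_hole2 (a point): centre of the mouth of a repair block hole, on its top face (z 45, y 45 in the block's frame)
- dust_cap: blue dust cap, 34 dia x 12 high, lying on the end of the rack; bystander; origin at the centre of its underside
- adapter_sleeve: aluminium adapter sleeve, 30 dia x 30 high, standing near the repair block; bystander; origin at the centre of its underside
- screwdriver: screwdriver, 150 long, lying beside the repair block; bystander; origin at the centre of its underside
- dish: clear dish, 90 dia x 15 high; bystander; origin at the centre of its underside
- oil_bottle: small amber bottle, 32 dia x 65 high; bystander; origin at the centre of its underside
- brush: brush, 160 long, lying; bystander; origin at the centre of its underside

How it is judged:
At the end, for the whole second after the job is handed in: Both loose eyepieces stand in the repair block, one per hole: axis within 9 mm of the hole's centre, flange within 3 mm of the top face, upright within 0.1 rad. The two snug ones are still in the rack, flange down within 3 mm, upright, their sleeves seated within 1 mm. All four at rest (((horizontal distance between eyepiece_a and repair_hole1 below 0.009 m and z of eyepiece_a in the frame of repair_hole1 below 0.003 m) or (horizontal distance between eyepiece_b and repair_hole1 below 0.009 m and z of eyepiece_b in the frame of repair_hole1 below 0.003 m) or (horizontal distance between eyepiece_c and repair_hole1 below 0.009 m and z of eyepiece_c in the frame of repair_hole1 below 0.003 m) or (horizontal distance between eyepiece_d and repair_hole1 below 0.009 m and z of eyepiece_d in the frame of repair_hole1 below 0.003 m)) and ((horizontal distance between eyepiece_a and repair_hole2 below 0.009 m and z of eyepiece_a in the frame of repair_hole2 below 0.003 m) or (horizontal distance between eyepiece_b and repair_hole2 below 0.009 m and z of eyepiece_b in the frame of repair_hole2 below 0.003 m) or (horizontal distance between eyepiece_c and repair_hole2 below 0.009 m and z of eyepiece_c in the frame of repair_hole2 below 0.003 m) or (horizontal distance between eyepiece_d and repair_hole2 below 0.009 m and z of eyepiece_d in the frame of repair_hole2 below 0.003 m)) and angle between each of eyepiece_a, eyepiece_b, eyepiece_c, eyepiece_d's own z axis and vertical below 0.1 rad and height (world z) of each of eyepiece_a, eyepiece_b, eyepiece_c, eyepiece_d below 0.048 m and linear speed of each of eyepiece_a, eyepiece_b, eyepiece_c, eyepiece_d below 0.02 m/s and value of joint each of sleeve_lift1, sleeve_lift2 below 0.001 m); the robot touches nothing.
It fails at once if a snug eyepiece is forced sideways: its sleeve is strained more than 2 mm (8 N) (value of joint any of sleeve_side1, sleeve_side2 above 0.002 m or value of joint any of sleeve_side1, sleeve_side2 below -0.002 m).
It fails at once if a snug eyepiece is pulled out: its sleeve rises more than 4 mm (value of joint any of sleeve_lift1, sleeve_lift2 above 0.004 m).
It fails at once if an eyepiece is forced against the rack or the repair block (contact forces adding up to more than 60 N) (contact force between any of eyepiece_a, eyepiece_b, eyepiece_c, eyepiece_d and rack above 60 N or contact force between any of eyepiece_a, eyepiece_b, eyepiece_c, eyepiece_d and repair_block above 60 N).
It fails at once if a bystander is moved more than 25 mm (distance of any of dust_cap, adapter_sleeve, screwdriver, dish, oil_bottle, brush from where it was at the start of the episode above 0.025 m).
It also fails if it takes over 72 s, if anything falls off the work surface, if the arm or the gripper's body presses on something with over 40 N, if the wrist force passes 120 N, or if a joint passes its speed limit or range.

## Robot

A 7-joint arm with a two-finger parallel gripper is mounted at the origin on the work surface. World frame = base frame: x ahead of the robot, y to its left, z up, the work surface at z = 0. Lengths are in m, angles in rad, forces in N, time in s.
With the tool pointing down it reaches from about 0.35 to 0.9 m from the base axis. Payload 19.9 kg.
Tool frame: the origin (TCP) lies between the finger pads; the fingertips stand 19 mm ahead of it and the grasp point (between the pads) is the TCP; z points along the fingers, y is the line along which they close (so a half turn about z gives the same grasp; the last joint's range is limited). The gripper opens to 94 mm and grips with 3 to 60 N. Pads are 16 mm wide; open, the fingers measure 119 mm over their backs; the gripper's body (75 mm by 177 mm) begins 78 mm behind the grasp point.
Start: joints at [-1.232, 0.417, -0.01, 1.614, 0.005, 1.111, -0.053], TCP at [0.232, 0.58, 0.196] pointing down, gripper open.
Joint ranges: [-2.81, 2.81], [-0.39, 2.02], [-1.27, 1.25], [0.06, 2.57], [-1.19, 4.33], [0.19, 2], [-2.82, 2.82]. Speed limits (rad/s): [1.89, 1.89, 2.39, 2.39, 3.01, 3.01, 3.01].

## Interface

Orientations are given as a 3x3 rotation matrix whose columns are the frame's x, y, z axes.
In Python, from rig import robot gives the robot as it stands. Calls block until the motion is done:
- robot.move_ptp(position, orientation): joint-space move of the TCP to a pose.
- robot.move_linear(position, velocity=0.15, frame=None, threshold=None): straight line of the TCP; frame=None keeps the orientation; velocity is the mean speed in m/s. With threshold (N) it stops when the force on the tool has changed by that much, and returns True; else False.
- robot.goto_joints(angles): joint-space move.
- robot.gripper_to(opening): finger opening in m; the grip force is fixed at half the most; returns when the fingers have stopped.
- robot.pause(seconds).
- robot.ik(position, orientation): joint angles nearest the present ones, or None.
- robot.get_state(): the state.
- robot.grab_frame(name): name is "scene" or "top" or "wrist"; returns the picture (480x640x3 uint8, red, green, blue); there is no depth.
- robot.camera_info(name): a dict with "fx", "fy", "cx", "cy" (pixels), "dist" ([k1, k2, p1, p2, k3] as OpenCV has them; the pictures are not rectified), "rvec" (rotation vector, rad) and "tvec" (3), from world to camera coordinates, as OpenCV has them. Camera axes: x right, y down, z forward; pixel columns grow to the right and rows downward; lengths in m; the calibration is good to about 2 mm. A picture is of the moment at which its call begins: read the wrist's pose just before it. camera_info takes no time and is no camera call; for the wrist camera it gives the pose at the moment of the call.
A pose or a line that the arm cannot do raises robot.PlanningError and nothing moves.
- robot.sign_off(): hands the job in; it is judged then, once.
The state is a dict: "time": time; "qpos": joint angles; "joint_vel": joint speeds; "effort": joint torques, N m; "ee_pos": TCP position; "tool_rot": TCP orientation; "force": force on the tool from outside, world axes, zero at the start; "moment": the same for the moment, N m; "opening": finger opening in m; "grasp_force": force on a finger pad.
Only numpy, scipy, OpenCV 4.12 (cv2) and the standard library are available. Lean on these libraries where they do the work, as an engineer would, in place of code of your own. Each camera call takes 0.05 s, during which the arm holds its last target. There are 200 camera calls.

## Working session

There is one attempt and no reset: what is moved stays moved. The work goes in short steps, each a Python script; the robot and the scene stay as the last script left them, time stands still between calls to the robot, and variables do not carry over. Pictures are saved under pics/ and viewed, at most 10 in all, crops included, and the job is handed in when it is done.

```bash
ls; mkdir -p pics; python3 - <<'E'
from rig import robot
import cv2
for n in("top","scene"):
    cv2.imwrite(f"pics/{n}0.png",robot.grab_frame(n)[:,:,::-1]); print(n,robot.camera_info(n))
s=robot.get_state();print(s['time'],s['force'],s['opening'],s['tool_rot'])
E
```

```text
pics
top {'fx': 546.9083572817909, 'fy': 546.9083572817909, 'cx': 318.97791722737134, 'cy': 245.8693296791318, 'dist': array([-0.1658766,  0.       ,  0.       ,  0.       ,  0.       ]), 'rvec': array([ 2.17208327, -2.17377416,  0.08493418]), 'tvec': array([-0.01376999,  0.55460704,  1.50464535])}
scene {'fx': 599.1123608425627, 'fy': 599.1123608425627, 'cx': 316.3816876542955, 'cy': 239.33641613019094, 'dist': array([-0.04009301,  0.        ,  0.        ,  0.        ,  0.        ]), 'rvec': array([ 0.8688381 ,  2.52905256, -1.11252894]), 'tvec': array([ 0.48104753, -0.18533483,  1.74451395])}
0.1 [-0.22916122  0.77937325 -0.40860649] 0.0939177731611836 [[-9.28356576e-01  3.71690680e-01 -3.26369409e-04]
 [ 3.71690811e-01  9.28355961e-01 -1.07261049e-03]
 [-9.56923378e-05 -1.11707351e-03 -9.99999371e-01]]
```

View pics/top0.png

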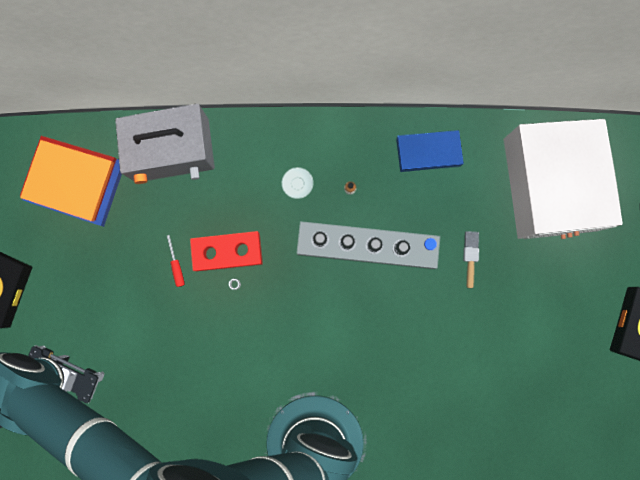

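View pics/scene0.png

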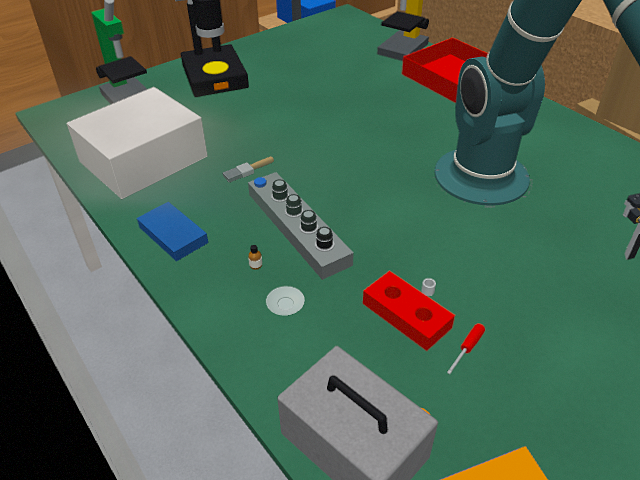

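The top view shows the grey rack at about (299–439, 222–268), with eyepieces at (320,239), (348,241), (375,244) and (403,247). The blue cap is at (431,244), which marks the −y end. The red block is at (191–261, 232–271), with holes at (210,252) and (242,249). The scene view agrees. Next I'll take a rough fix and go look from close by.

```bash
cat > h.py <<'E'
from rig import robot
import numpy as np, cv2
def ray(info,px,z):
    "pixels (n,2) -> world points on plane z"
    K=np.array([[info['fx'],0,info['cx']],[0,info['fy'],info['cy']],[0,0,1.]])
    u=cv2.undistortPoints(np.float64(px).reshape(-1,1,2),K,np.array(info['dist'])).reshape(-1,2)
    R=cv2.Rodrigues(np.array(info['rvec']))[0]; c=-R.T@np.array(info['tvec'])
    d=np.c_[u,np.ones(len(u))]@R
    return (c+d*((z-c[2])/d[:,2])[:,None])[:,:2]
def down(a):
    "tool down, closing axis (y) along world direction a (rad)"
    y=np.array([np.cos(a),np.sin(a),0]); z=np.array([0,0,-1.]); return np.c_[np.cross(y,z),y,z]
def blobs(m,lo,hi):
    n,l,s,c=cv2.connectedComponentsWithStats(m.astype(np.uint8)); return [(s[i,4],c[i],l==i) for i in range(1,n) if lo<s[i,4]<hi]
E
python3 - <<'E'
from h import *
im=cv2.imread("pics/top0.png"); info=robot.camera_info("top")
hsv=cv2.cvtColor(im,cv2.COLOR_BGR2HSV); H,S,V=hsv[...,0],hsv[...,1],hsv[...,2]
def rect(m):
    p=np.argwhere(m)[:,::-1]; w=ray(info,p,.045); r=cv2.minAreaRect(np.float32(w)); return r
roi=np.zeros(H.shape,bool); roi[210:275,285:450]=1
for a,c,m in blobs(roi&(S<60)&(V>70),500,1e5): print('rack',a,rect(m))
for a,c,m in blobs(roi&(V<60),20,1e4): print('eye',a,c,ray(info,[c],.09))
red=((H<8)|(H>172))&(S>150)&(V>60)
for a,c,m in blobs(red,1000,1e4):
    print('block',a,c,rect(m))
    x0,y0,w,h=cv2.boundingRect(m.astype(np.uint8)); sub=np.zeros(H.shape,bool); sub[y0+4:y0+h-4,x0+4:x0+w-4]=1
    for b in blobs(sub&~m,30,400): print('  hole',b[0],b[1],ray(info,[b[1]],.045))
for a,c,m in blobs((H>105)&(H<125)&(S>150)&roi,20,1e4): print('cap',ray(info,[c],.057))
w=robot.camera_info('wrist'); R=cv2.Rodrigues(w['rvec'])[0]; s=robot.get_state()
print('wristcam in tool',s['tool_rot'].T@(-R.T@w['tvec']-s['ee_pos']), s['tool_rot'].T@R.T[:,2], s['tool_rot'].T@R.T[:,0])
print(w['fx'],w['cx'],w['cy'])
E
```

```text
rack 4399 ((0.5556015968322754, -0.15050140023231506), (0.3923450708389282, 0.09341263025999069), 83.99604797363281)
eye 42 [319.64285714 239.47619048] [[ 0.56603196 -0.01655685]]
eye 48 [346.60416667 242.125     ] [[ 0.55882731 -0.08869201]]
eye 44 [373.75       246.11363636] [[ 0.54803123 -0.16134556]]
eye 55 [401.6        247.89090909] [[ 0.5431631  -0.23618848]]
block 2112 [225.63352273 250.89867424] ((0.5390634536743164, 0.24480052292346954), (0.09296773374080658, 0.19412997364997864), 6.135304927825928)
  hole 45 [202.8 235.6] [[0.58187966 0.30947697]]
  hole 106 [242.  249.5] [[0.54293082 0.19866775]]
  hole 94 [210.46808511 252.78723404] [[0.53383691 0.2869403 ]]
cap [[ 0.55709678 -0.31947551]]
wristcam in tool [ 0.08178478  0.00148176 -0.18812741] [-0.2806118  -0.00127735  0.9598205 ] [1.17492240e-04 9.99999061e-01 1.36516729e-03]
408.13248973279605 322.6187075143866 245.11223899066107
```

```bash
python3 - <<'E'
from h import *
ya=-0.105
for a in (ya,ya+np.pi,ya-np.pi):
    q=[robot.ik([.556,-.15,z],down(a)) for z in (.2,.072)]; print(a,q)
q0=robot.get_state()
c=[a for a in (ya,ya+np.pi) if robot.ik([.556,-.15,.2],down(a)) is not None]
robot.gripper_to(.060)
robot.move_ptp([.556,-.15,.16],down(c[0]))
s=robot.get_state(); info=robot.camera_info('wrist'); im=robot.grab_frame('wrist')
cv2.imwrite('pics/w1.png',im[:,:,::-1]); np.save('w1.npy',info,allow_pickle=True)
print(s['time'],s['ee_pos'],s['force'],s['opening'],s['qpos'])
E
```

```text
-0.105 [array([-0.4475128 ,  0.43761141,  0.86314499,  1.7572258 , -0.36647546,
        1.11676895,  0.42821775]), array([-0.38073902,  0.61129039,  0.79089994,  1.86121656, -0.54766868,
        0.90054279,  0.56797713])]
3.036592653589793 [array([-0.57996086,  0.5333527 ,  1.08573551,  1.76052838, -0.51167079,
        1.16450461, -2.58661656]), array([-0.55039279,  0.76781501,  1.08087051,  1.86574091, -0.80156673,
        1.02177772, -2.36971842])]
-3.246592653589793 [array([-0.57996086,  0.5333527 ,  1.08573551,  1.76052838, -0.51167079,
        1.16450461, -2.58661656]), array([-0.55039279,  0.76781501,  1.08087051,  1.86574091, -0.80156673,
        1.02177772, -2.36971842])]
3.6167 [ 0.5562654  -0.14914486  0.15991571] [0.68246237 0.66780556 0.99937608] 0.059917742505030624 [-0.44375809  0.49503948  0.8657827   1.79738964 -0.43047959  1.05010938
  0.47954147]
```

View pics/w1.png

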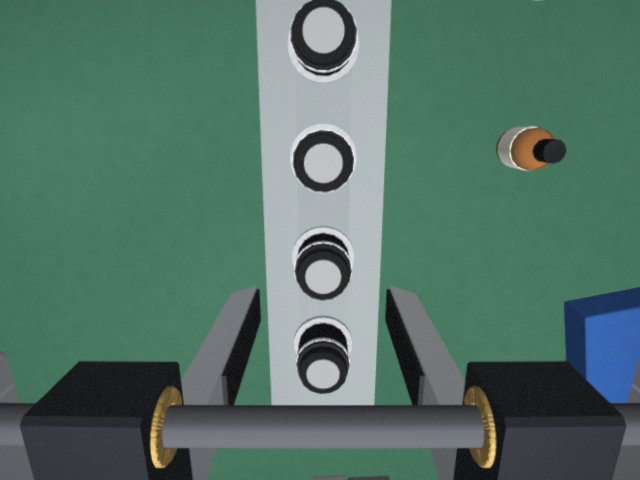

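The wrist view shows the four eyepieces in a line. Their lens discs are at d (323,30), c (323,162), b (323,275) and a (323,370), with d at the +y end. The rack edges are at about x 260–390. I'll compute positions from the discs and rack edges.

```bash
python3 - <<'E'
from h import *
im=cv2.imread('pics/w1.png'); info=np.load('w1.npy',allow_pickle=True).item()
hsv=cv2.cvtColor(im,cv2.COLOR_BGR2HSV); H,S,V=[hsv[...,i] for i in range(3)]
roi=np.zeros(H.shape,bool); roi[5:400,290:360]=1
for a,c,m in blobs(roi&(V>130)&(S<60),700,3000): print('lens',a,c,ray(info,[c],.091))
# rack edges at several rows (green -> grey)
g=(S<70)&(V>100)
pts=[[],[]]
for r in range(60,260,10):
    xs=np.flatnonzero(g[r,200:450])+200; pts[0].append((xs[0]-.5,r)); pts[1].append((xs[-1]+.5,r))
P=[ray(info,p,.045) for p in pts]
for p in P: k=np.polyfit(p[:,1],p[:,0],1); print('edge x=ky+b',k, 'resid',np.std(p[:,0]-np.polyval(k,p[:,1])))
m=np.polyfit(np.r_[P[0][:,1],P[1][:,1]],np.r_[P[0][:,0],P[1][:,0]],1); print('mid',m,[np.polyval(m,y) for y in (-.24,-.165,-.09,-.016)])
E
```

```text
lens 1505 [323.02325581  29.71893688] [[ 0.57107339 -0.01376788]]
lens 1196 [322.88879599 162.79013378] [[ 0.56325136 -0.08848502]]
lens 952 [322.63340336 276.48319328] [[ 0.55533195 -0.16323102]]
lens 746 [322.50536193 373.66756032] [[ 0.54747605 -0.23800049]]
edge x=ky+b [0.10550323 0.52699069] resid 0.00021695893509602378
edge x=ky+b [0.10544485 0.61811828] resid 0.0002268842882757289
mid [-0.01907421  0.56155121] [np.float64(0.5661290191618661), np.float64(0.5646984532764556), np.float64(0.5632678873910452), np.float64(0.5618563957174402)]
```

The pieces all sit centred in their holes, and the rack yaw is −0.105. Now I'll probe each one using the open fingers as paddles.

```bash
cat >> h.py <<'E'
YA=-0.1051; RX=np.array([np.cos(YA),np.sin(YA),0])
EP=dict(d=(.5711,-.0138),c=(.5632,-.0885),b=(.5553,-.1632),a=(.5474,-.2380))
ZG=.074
def probe(k):
    p=np.r_[EP[k],ZG]
    robot.move_linear(p+[0,0,.045],.2); robot.move_linear(p,.1,threshold=8)
    out=[]
    for s in(1,-1):
        robot.pause(.1); f0=robot.get_state()['force']@RX
        hit=robot.move_linear(p+s*.0085*RX,.015,threshold=3.5)
        st=robot.get_state(); out.append((bool(hit),round(((st['ee_pos']-p)@RX)*1e3,2),round(st['force']@RX-f0,2)))
        robot.move_linear(p,.05)
    print(k,out,'t',robot.get_state()['time'],flush=True); return out
E
python3 - <<'E'
from h import *
robot.gripper_to(.050)
print(robot.get_state()['opening'])
probe('c')
E
```

```text
0.04973566299689062
c [(True, np.float64(7.67), np.float64(-0.59)), (False, np.float64(-8.37), np.float64(0.78))] t 7.275
```

```bash
python3 - <<'E'
from h import *
up=lambda: robot.move_linear(robot.get_state()['ee_pos']+[0,0,.045],.2)
n=0
for k in 'dba':
    up(); o=probe(k)
    loose=sum(abs(x[1]) for x in o)>15; n+=loose
    if loose: break
E
```

```text
d [(False, np.float64(8.51), np.float64(0.23)), (False, np.float64(-8.52), np.float64(0.73))] t 11.0417
```

```bash
python3 - <<'E'
from h import *
robot.move_linear(robot.get_state()['ee_pos']+[0,0,.045],.2)
probe('b')
robot.move_linear(robot.get_state()['ee_pos']+[0,0,.045],.2)
s=robot.get_state(); info=robot.camera_info('wrist'); im=robot.grab_frame('wrist')[:,:,::-1]
cv2.imwrite('pics/w2.png',im); np.save('w2.npy',info,allow_pickle=True)
hsv=cv2.cvtColor(im,cv2.COLOR_BGR2HSV); S,V=hsv[...,1],hsv[...,2]
roi=np.zeros(S.shape,bool); roi[5:400,280:370]=1
for a,c,m in blobs(roi&(V>130)&(S<60),600,5000): 
    w=ray(info,[c],.091)[0]; print(a,c,w,'off',w[0]-.1055*w[1]-.57255)
E
```

```text
b [(False, np.float64(8.51), np.float64(-0.05)), (False, np.float64(-8.52), np.float64(0.54))] t 15.1833
1747 [319.26788781 141.73669147] [ 0.56256269 -0.08828175] off -0.0006735819143228738
1331 [318.60555973 278.38016529] [ 0.55416751 -0.1630109 ] off -0.0011848441310072788
790 [320.87594937 388.71139241] [ 0.54773931 -0.23569509] off 5.514422378782857e-05
```

View pics/w2.png

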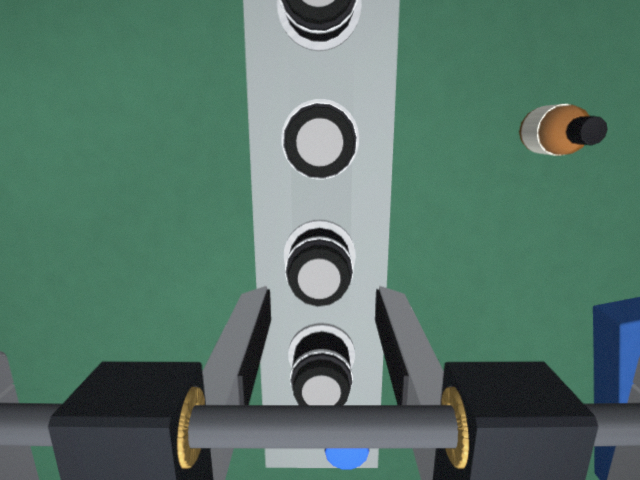

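This view shows b at (319,278), c at (319,142) and a at (321,389). b and c have shifted only about −1 mm, so the fingers made contact later than I assumed. I'll repeat on b with a narrower opening and log the force.

```bash
cat >> h.py <<'E'
def favg(n=6):
    r=[]
    for _ in range(n): robot.pause(.02); r.append(robot.get_state()['force']@RX)
    return np.mean(r)
def probe2(k,steps,lim=4.5):
    p=np.r_[EP[k],ZG]
    robot.move_linear(p+[0,0,.045],.2); robot.move_linear(p,.1)
    for s in(1,-1):
        f0=favg(); o=[]
        for d in steps:
            robot.move_linear(p+s*d*RX,.03); f=favg(); st=robot.get_state()
            o.append((d*1e3,round(f-f0,2),round(st['opening']*1e3,2)))
            if abs(f-f0)>lim: break
        print(k,s,o,'z',st['ee_pos'][2],'t',st['time'],flush=True)
        robot.move_linear(p,.05)
E
python3 - <<'E'
from h import *
robot.gripper_to(.044)
probe2('b',np.array([2,3,4,5,6])*1e-3)
E
```

```text
b 1 [(np.float64(2.0), np.float64(0.26), 43.98), (np.float64(3.0), np.float64(-0.41), 43.36), (np.float64(4.0), np.float64(-0.75), 44.22), (np.float64(5.0), np.float64(-0.52), 43.85), (np.float64(6.0), np.float64(-0.24), 43.79)] z 0.07400622536321487 t 18.65
b -1 [(np.float64(2.0), np.float64(-0.18), 43.99), (np.float64(3.0), np.float64(0.43), 44.61), (np.float64(4.0), np.float64(0.62), 43.57), (np.float64(5.0), np.float64(0.14), 43.93), (np.float64(6.0), np.float64(0.33), 43.83)] z 0.07397907761049577 t 20.7667
```

```bash
cat >> h.py <<'E'
def look(name):
    info=robot.camera_info('wrist'); im=robot.grab_frame('wrist')[:,:,::-1]; cv2.imwrite(f'pics/{name}.png',im)
    hsv=cv2.cvtColor(im,cv2.COLOR_BGR2HSV); S,V=hsv[...,1],hsv[...,2]
    roi=np.zeros(S.shape,bool); roi[2:460,260:390]=1
    for a,c,m in blobs(roi&(V>130)&(S<60),400,6000):
        w=ray(info,[c],.091)[0]; print(name,a,c.round(1),w.round(4),'off mm',round(1e3*(w[0]-.1055*w[1]-.57255)*.9945,2))
E
python3 - <<'E'
from h import *
p=np.r_[EP['b'],ZG]
look('w3')
robot.move_linear(p+.006*RX,.03); look('w4')
robot.move_linear(p,.03); look('w5')
print(robot.get_state()['time'])
a=cv2.imread('pics/w4.png')
cv2.imwrite('pics/w4c.png',a)
E
```

```text
w3 2786 [319.1 145.6] [ 0.5626 -0.0882] off mm -0.69
w3 1964 [317.4 313.8] [ 0.5537 -0.1629] off mm -1.61
w3 3070 [324.9 446.1] [ 0.5495 -0.2376] off mm 1.99
w4 2787 [304.8 145.6] [ 0.5626 -0.0882] off mm -0.67
w4 1976 [314.4 313.4] [ 0.5582 -0.1632] off mm 2.87
w4 2957 [323.5 445.8] [ 0.5546 -0.238 ] off mm 7.14
w5 2782 [320.1 145.7] [ 0.5626 -0.0881] off mm -0.7
w5 1969 [328.2 313.5] [ 0.5583 -0.1632] off mm 2.92
w5 3056 [324.7 446.1] [ 0.5489 -0.2377] off mm 1.45
21.8833
```

View pics/w4c.png

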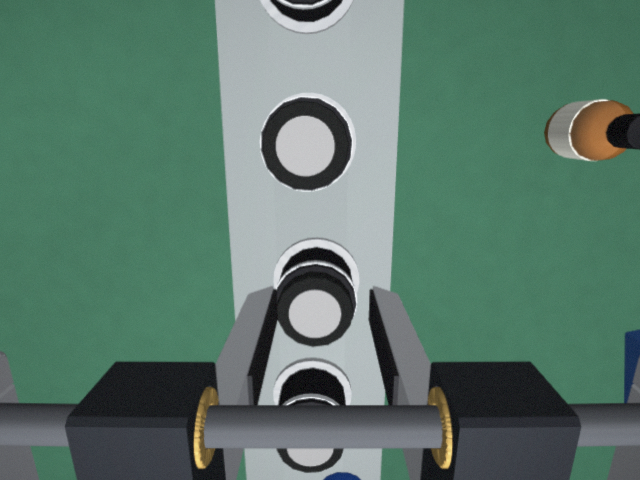

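w4 shows b at (314,313) following the finger from −1.6 to +2.9 mm and staying there afterwards, so b is loose. d took a large + push with no reaction, while c triggered the stop. I'll confirm c with small steps in +x.

```bash
python3 - <<'E'
from h import *
robot.move_linear(np.r_[EP['b'],ZG+.045],.2)
p=np.r_[EP['c'],ZG]
robot.move_linear(p+[0,0,.045],.2); robot.move_linear(p,.1)
f0=favg(); look('w6')
for d in (3.,4,4.5,5,5.5,6):
    robot.move_linear(p+d*1e-3*RX,.03); f=favg()-f0; print(d,round(f,2))
    if f<-2.8: break
look('w7')
robot.move_linear(p,.03); print(robot.get_state()['time']); look('w8')
E
```

```text
w6 2770 [317.5 145.5] [ 0.5699 -0.0136] off mm -1.23
w6 1956 [319.3 312.9] [ 0.5626 -0.0884] off mm -0.67
w6 3162 [324.5 445.7] [ 0.5572 -0.1635] off mm 1.86
3.0 0.35
4 0.67
4.5 -1.76
5 -2.88
w7 2784 [306.4 146. ] [ 0.5699 -0.0136] off mm -1.22
w7 1972 [313.5 313.8] [ 0.5644 -0.0885] off mm 1.21
w7 3057 [323.5 445.6] [ 0.5613 -0.1631] off mm 5.9
25.3
w8 2781 [318.3 146.2] [ 0.5699 -0.0136] off mm -1.2
w8 1968 [323.1 313.8] [ 0.5641 -0.0884] off mm 0.82
w8 3164 [324.6 445.7] [ 0.557  -0.1627] off mm 1.62
```

c resists at 2.9 N when pushed to +1.2 mm, so it is snug. b and d are the loose ones. I'll recheck d with one push, then grip it, lift it and look at the block.

```bash
python3 - <<'E'
from h import *
import sys
robot.move_linear(np.r_[EP['c'],ZG+.045],.2)
p=np.r_[EP['d'],ZG]
robot.move_linear(p+[0,0,.045],.2); robot.move_linear(p,.1)
f0=favg()
for d in (4.5,5,5.5,6.3):
    robot.move_linear(p+d*1e-3*RX,.03); f=favg()-f0; print(d,round(f,2))
    if f<-2.8: sys.exit('stiff')
robot.move_linear(p,.03)
robot.gripper_to(.03); s=robot.get_state(); print('grip',s['opening'],s['grasp_force'],s['time'])
fz=s['force'][2]
robot.move_linear(p+[0,0,.075],.1)
robot.move_linear([.54,.15,.150],.3,frame=down(.104))
s=robot.get_state(); print(s['ee_pos'],s['force'][2]-fz,s['opening'],s['grasp_force'],s['time'])
info=robot.camera_info('wrist'); im=robot.grab_frame('wrist'); cv2.imwrite('pics/w9.png',im[:,:,::-1]); np.save('w9.npy',info,allow_pickle=True)
E
```

```text
4.5 -0.27
5 -0.47
5.5 -0.86
6.3 -0.74
grip 0.03499108934037623 30.000129640102386 29.075
[0.5396931  0.15001237 0.14963025] -3.51218284586892 0.03523423768948854 29.998708069324493 30.6833
```

View pics/w9.png

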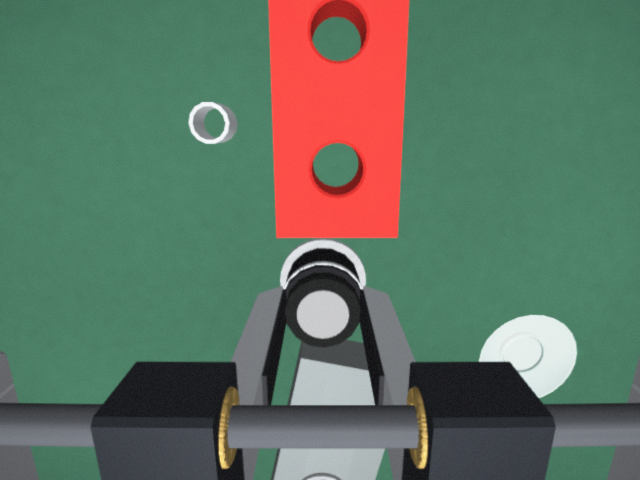

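The block's top face is in view with its hole rims at about (338,31) and (337,168). Piece d is held upright at (323,312). The aluminium sleeve is at (212,122), clear of the path. I'll measure the holes on z = 0.045 and place d in the far one.

```bash
python3 - <<'E'
from h import *
im=cv2.imread('pics/w9.png'); info=np.load('w9.npy',allow_pickle=True).item()
print('top-face px',im[100,300],'hole wall',im[190,337])
hsv=cv2.cvtColor(im,cv2.COLOR_BGR2HSV); H,S,V=[hsv[...,i] for i in range(3)]
m=(((H<8)|(H>172))&(S>120)&(V>225)).astype(np.uint8)
cs,h=cv2.findContours(m,cv2.RETR_CCOMP,cv2.CHAIN_APPROX_NONE)
for c,hh in zip(cs,h[0]):
    if len(c)<60: continue
    w=ray(info,c[:,0,:],.045)
    if hh[3]>=0: print('hole',len(c),cv2.minEnclosingCircle(np.float32(w*1000)),cv2.fitEllipse(np.float32(w*1000)))
    else: print('face',cv2.minAreaRect(np.float32(w*1000)))
# held piece lens at its height, relative to TCP
for a,c,mm in blobs((V>130)&(S<60)&(np.indices(V.shape)[0]>275)&(np.indices(V.shape)[0]<350)&(abs(np.indices(V.shape)[1]-323)<40),400,6000): print('lens',a,c,ray(info,[c],.150+.017))
E
```

```text
top-face px [ 69  73 253] hole wall [ 28  29 128]
face ((541.9113159179688, 232.82533264160156), (89.92495727539062, 157.47171020507812), 6.081964492797852)
hole 154 ((545.0721435546875, 203.6250457763672), 19.846078872680664) ((545.0084228515625, 203.58900451660156), (37.99934768676758, 39.06564712524414), 13.394268035888672)
lens 1967 [322.40315201 314.0701576 ] [[0.54033705 0.1501284 ]]
```

```bash
cat >> h.py <<'E'
def place(xy):
    A=down(.106)
    z=robot.get_state()['ee_pos'][2]
    robot.move_linear([*xy,z],.25,frame=A)
    print('mid',robot.move_linear([*xy,.079],.08,threshold=12),robot.get_state()['ee_pos'][2])
    h=robot.move_linear([*xy,.0725],.02,threshold=3.5); s=robot.get_state(); print('down',h,s['ee_pos'],s['force'],s['time'])
    robot.gripper_to(.06)
    robot.move_linear([*xy,.125],.2)
E
python3 - <<'E'
from h import *
place((.5355,.2930))
# second: b, at about +2.9 mm across the rack
robot.move_linear([.5450,.17,.15],.3)
info=robot.camera_info('wrist'); cv2.imwrite('pics/w10.png',robot.grab_frame('wrist')[:,:,::-1]); np.save('w10.npy',info,allow_pickle=True)
print(robot.get_state()['time'])
E
```

```text
mid False 0.07945013990617564
down True [0.53579429 0.29314596 0.07359163] [1.52954273 0.62806915 1.12771675] 32.8167
34.4333
```

View pics/w10.png

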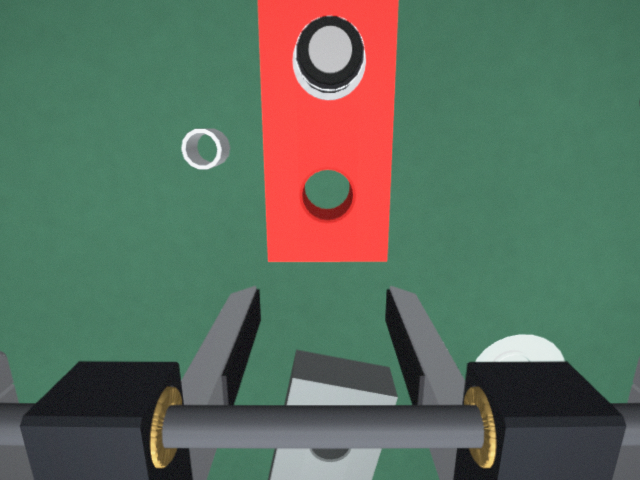

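Piece d sits upright in the far hole at (330,50) with its flange on the face. The near hole is free at (328,195). Now for b.

```bash
python3 - <<'E'
from h import *
p=np.r_[EP['b'],ZG]+.001*np.r_[RX[:2],0]
robot.move_linear(p+[0,0,.076],.3,frame=down(YA))
robot.move_linear(p,.12,threshold=12); s=robot.get_state(); print(s['ee_pos'])
fz=s['force'][2]
robot.gripper_to(.03); s=robot.get_state(); print('grip',s['opening'],s['grasp_force'],s['time'])
robot.move_linear(p+[0,0,.100],.12)
robot.move_linear([.545,.12,.174],.3)
s=robot.get_state(); print(s['force'][2]-fz,s['opening'],s['time'])
place((.5452,.2035))
robot.move_linear([.5450,.165,.17],.25)
cv2.imwrite('pics/w11.png',robot.grab_frame('wrist')[:,:,::-1])
robot.move_linear([.5590,-.06,.20],.3,frame=down(YA))
look('w12')
a=np.hstack([cv2.imread('pics/w11.png'),cv2.imread('pics/w12.png')]); cv2.imwrite('pics/fin.png',cv2.resize(a,(800,300)))
print(robot.get_state()['time'])
E
```

```text
[ 0.55662708 -0.16346048  0.07454786]
grip 0.034862094680295865 30.00121146440506 37.0
-1.9351007842047256 0.03480461377506089 39.075
mid False 0.07945164293267731
down True [0.545222   0.20361547 0.07365472] [ 0.2432778  -0.21570512  0.21274323] 41.2083
w12 708 [332.7 277. ] [ 0.564  -0.0886] off mm 0.78
w12 1893 [326.2 447.7] [ 0.5427 -0.2499] off mm -3.47
43.6
```

View pics/fin.png

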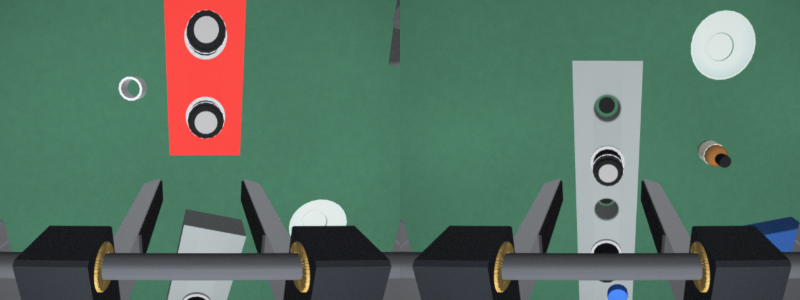

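The left half of this picture shows both eyepieces upright in the red block at (206,35) and (206,120). The right half shows a and c still seated in the rack, holes b and d empty, and the gripper clear of everything. I'll hand it in.

```bash
python3 -c "
from rig import robot
print(robot.sign_off())"
```

```text
the job is handed in; nothing more can be done
None
```

I moved the loose eyepieces b and d into the repair block, where the final pictures show both upright and flange-down, left c (felt snug) and a (not probed, snug by elimination) seated in the rack, and handed the job in at about 44 s; sign-off returned no verdict.

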